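Hang a washed sample sleeve on the slanted drying peg

TASK

Pick up the white plastic sleeve that stands mouth-down on the bench and slide it, mouth first, onto the slanted peg of the drying stand, past the peg's brass side springs and on down until you feel its rim meet the sprung rubber buffer. Press it gently home so that the buffer is squeezed a few millimetres but never crushed to its stop, then let go: the sleeve must stay on the peg with its rim snug on the partly squeezed buffer. Do not push the other things on the bench about.

Things in the scene. Friction and masses are not known exactly. Their poses are not given: they have to be found in the camera images.
- tube: The sample sleeve: a white plastic tube with blue rings and a blue band at its closed end, 36 mm outside diameter, bore 30 mm, 120 mm long, inner depth 114 mm, about 80 g (60 to 110). It stands on the bench mouth down, closed end up. Origin at the centre of the open mouth's rim, z along the sleeve's axis towards its closed end (up at the start).
- tube_mid (a point): Centre of the sleeve, on its axis, 60 mm from the mouth and 60 mm from the closed end. Grip it near the closed end (80 to 110 mm from the mouth) so that the rest stays free to go over the peg; a grip of about 60 N keeps it from slipping.
- tube_mouth (a point): Centre of the sleeve's open mouth (the rim that goes over the peg first), on its axis.
- stand: The fixed drying stand: a white drip tray 190 x 180 mm with a white sloped panel on dark legs, and one steel peg standing square on the panel. Origin on the bench under the panel's centre; at yaw 0 the peg leans towards -x.
- peg: The slanted peg: steel rod 27 mm in diameter (1.5 mm of play all round in the sleeve) with a rounded nose, 120 mm long, leaning 40 degrees from vertical towards the robot's side. Origin at the very tip of the nose; z points out along the peg's axis (the sleeve comes on along -z), y is horizontal.
- peg_springs (a point): Point on the peg's axis between its springs, 28 mm below the tip. Two brass bow springs stand out 3.5 mm on its +y and -y sides between 8 and 48 mm below the tip; they grip the sleeve's bore: passing them takes up to about 8 N of push, after which the sleeve slides with a steady drag of about 2 to 6 N and stays where it is left.
- peg_root (a point): Where the peg's axis meets the panel, 120 mm below the tip. Above it sits a collar with the rubber buffer, clamped at a different height each time: the buffer's upper face lies 60 to 85 mm below the tip, and its place is not measured, so it must be felt or seen.
- buffer (a joint): Squeeze of the sprung rubber buffer (black ring 42 mm across with an orange stripe, round the peg) along the peg, in m: 0 free, grows as the sleeve's rim presses it down the peg, hard stop at 0.008. It pushes back with 1.5 N per mm.
- blower: Black rubber dust blower with red nozzle, 54 mm across, 125 mm high, standing; origin at the centre of its foot. Leave alone.
- flask: Small conical glass flask with green content, 62 mm across, 105 mm high; origin at the centre of its base. Leave alone.
- mug: White mug with blue stripes, 90 x 122 x 100 mm; origin at the centre of its underside. Leave alone.
- petri: Clear lidded petri dish, 63 mm across, 15 mm high; origin at the centre of its underside. Leave alone.
There are look-alikes about, which are no part of the job. Leave any brown or purple look-alike of the tube alone.

How it is judged:
By the outcome, as a careful person would: the job done as asked, in the order asked, and still so for the second after the job is handed in, with the robot touching nothing.
It also fails if it takes over 64 s, if anything falls off the work surface, if the arm or the gripper's body presses on something with over 40 N, if the wrist force passes 120 N, or if a joint passes its speed limit or range.

ROBOT

A 6-joint arm with a two-finger parallel gripper is mounted at the origin on the work surface; the furniture and walls round the work are solid. World frame = base frame: x ahead of the robot, y to its left, z up, the work surface at z = 0. Lengths are in mm, angles in rad, forces in N, time in s.
With the tool pointing down it reaches from about 275 to 775 mm from the base axis. Payload 14.6 kg.
Tool frame: the origin (TCP) lies between the finger pads; the fingertips stand manip.tip_reach ahead of it and the grasp point (between the pads) is the TCP (manip.tip_reach is the distance from the TCP to the fingertips, in mm); x points along the fingers, z is the direction in which the jaws open and shut, and the axes are right-handed (so a half turn about x gives the same grasp; the last joint's range is limited). The gripper opens to 85 mm and grips with 20 to 120 N. Pads are 22 mm wide; open, the fingers measure 114 mm over their backs; the gripper's body (76 mm by 85 mm) begins 54 mm behind the grasp point. The pads swing forward as they close: fully open they stand 13 mm farther back than shut.
Start: joints at [-1.486, 0.263, -0.048, 1.259, 0, 1.415], TCP at [124.685, -509.982, 250.278] pointing down, gripper open.
Joint ranges: [-2.65, 2.65], [-0.89, 1.7], [-1.18, 1.37], [-2.13, 2.11], [-1.35, 1.29], [-3.14, 3.14]. Speed limits (rad/s): [1.89, 1.89, 2.57, 2.79, 3.14, 3.14].

INTERFACE

Orientations are given as a rotation vector (axis times angle).
In Python, from rig import get_obs, cams, ticket, manip gives the robot as it stands.
- The arm moves only by the shell command python3 -m inch 'ROWS' [FORCE]. ROWS is JSON, one flat list of numbers, 7 for each row, row after row: the shift along the tool's x, y, z in cm, then the turn, a rotation vector about the tool's x, y, z in degrees, then the closure in counts, from 0 (fully open) to 255 (shut). In form: [dx, dy, dz, ax, ay, az, fingers, dx, dy, dz, ax, ay, az, fingers, ...]. A call has 1 to 10 rows; each row is the pose to reach, as a shift and turn from the pose commanded when the call began, along the tool's axes at that moment; what a row does not reach only later rows make up. A row lasts 1/8 s, in which the tool goes at most 62.5 mm and 10.7 degrees, less where a joint would pass 70% of its speed; a pose out of reach is approached as far as the arm can. A call with a gripper value outside its range is refused whole. The fingers move at their own pace and stop on an object; FORCE is the grip in N (left out, the last holds). Time passes only in rows, so rows that repeat a pose let the fingers close. It gives the time, the measured TCP pose, the force and the opening at its end, in the units of the state.
- get_obs(): the state, without advancing time (a new reading comes with each control period).
- cams.read_camera(name): name is "scene" or "top"; returns a dict with "pixels" (420x560x3 uint8, red, green, blue), "range_z" (420x560 float32, mm along the optical axis (not along the pixel's ray), 0 where there is no reading), "fovy" (degrees; the focal length in pixels is half the picture's height over the tangent of half this angle, whatever the lens; pixels are square), "cx", "cy" (the principal point, pixels), "rvec" (rotation vector, rad) and "tvec" (3), from world to camera coordinates, as OpenCV has them. Camera axes: x right, y down, z forward; pixel columns grow to the right and rows downward; lengths in mm; the calibration is good to about 2 mm. A picture is of the moment at which its call begins.
- ticket.hand_in(): hands the job in, once; it reports no verdict.
The state is a dict: "clock": time; "qpos": joint angles; "joint_velocities": joint speeds; "joint_efforts": joint torques, N m; "eef_pos": TCP position; "ee_rot": TCP orientation; "contact_force": force on the tool from outside, world axes, zero at the start; "moment": the same for the moment, N m; "finger_gap": opening from 0.0 (shut) to 1.0 (fully open).
Only numpy, scipy, OpenCV 4.12 (cv2) and the standard library are available. Lean on these libraries where they do the work, as an engineer would, in place of code of your own. Each camera call takes 0.05 s, during which the arm holds its last target.

## Working session

There is one attempt and no reset: what is moved stays moved. The work goes in short steps, Python scripts to look and compute and a shell command to move; the robot and the scene stay as the last step left them, time stands still between calls to the robot, and variables do not carry over. Pictures are saved under pics/ and viewed, and the job is handed in when it is done.

```bash
ls; mkdir -p pics; python3 - <<'E'
from rig import get_obs, cams, ticket, manip
import cv2, numpy as np
o=get_obs(); print({k:np.round(v,3) for k,v in o.items()}); print(manip.tip_reach)
for n in("scene","top"):
    d=cams.read_camera(n); cv2.imwrite(f"pics/{n}0.png",d["pixels"][:,:,::-1]); np.savez(f"{n}0.npz",**d)
    print(n,d["fovy"],d["cx"],d["cy"],d["rvec"],d["tvec"])
E
```

```text
pics
{'clock': np.float64(0.0), 'qpos': array([-1.486,  0.264, -0.049,  1.259, -0.   ,  1.415]), 'joint_velocities': array([-0.002,  0.001, -0.002,  0.   ,  0.001, -0.   ]), 'joint_efforts': array([-0.0000e+00, -6.3762e+01,  3.8457e+01,  1.4000e-02, -0.0000e+00,
        0.0000e+00]), 'eef_pos': array([ 124.667, -509.717,  249.832]), 'ee_rot': array([ 1.031,  1.314, -1.03 ]), 'contact_force': array([-0.103, -0.167,  0.767]), 'moment': array([-0.014, -0.031,  0.009]), 'finger_gap': np.float64(1.001)}
19.0
scene 51.400707142877195 278.146321062948 203.55830336430355 [ 2.17103036  0.91386739 -0.40676699] [-362.30806761  -92.01665239 1436.6237425 ]
top 45.81025901611869 278.96646032704183 216.26848087420728 [ 2.11105893 -2.15744384  0.1455014 ] [  87.92675882  483.35901903 1577.60115022]
```

View pics/scene0.png

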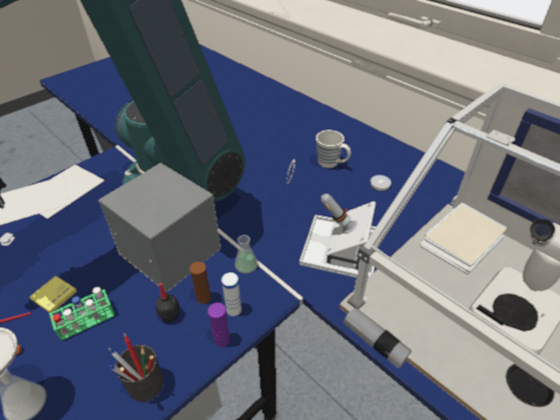

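View pics/top0.png

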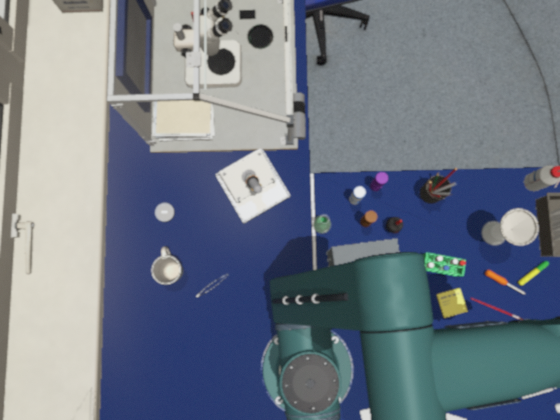

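```bash
cat > h.py <<'E'
import numpy as np, cv2
def cam(d):
    f=210/np.tan(np.radians(float(d["fovy"]))/2); R=cv2.Rodrigues(np.array(d["rvec"],float))[0]; t=np.array(d["tvec"],float).ravel()
    return f,R,t
def cloud(d):
    f,R,t=cam(d); z=np.array(d["range_z"],float); v,u=np.mgrid[0:420,0:560]
    P=np.stack([(u-d["cx"])/f*z,(v-d["cy"])/f*z,z],-1)
    W=(P-t)@R; W[z<=0]=np.nan; return W
def proj(d,p):
    f,R,t=cam(d); c=np.atleast_2d(p)@R.T+t
    return np.stack([c[:,0]/c[:,2]*f+d["cx"],c[:,1]/c[:,2]*f+d["cy"]],-1)
E
python3 - <<'E'
from h import *
np.set_printoptions(precision=1,suppress=True)
for n,ps in (("scene",[(231,280),(231,276),(331,203),(345,222),(200,266),(217,308),(160,180),(247,240),(275,262),(324,245),(345,255)]),("top",[(358,189),(360,193),(252,183),(250,178),(257,187),(380,180),(370,214),(365,243),(323,220),(335,255),(398,255),(219,182),(263,150),(289,188),(246,221),(312,200)])):
    d=dict(np.load(n+"0.npz")); W=cloud(d)
    for u,v in ps: print(n,u,v,W[v,u])
d=dict(np.load("scene0.npz"));a=d["pixels"][:,:,::-1]
b=np.hstack([cv2.resize(a[230:360,140:270],(400,400),interpolation=2),cv2.resize(a[180:280,290:390],(400,400),interpolation=2)])
d=dict(np.load("top0.npz"));a=d["pixels"][:,:,::-1]
c=np.hstack([cv2.resize(a[160:240,310:410],(400,320),interpolation=2),cv2.resize(a[140:230,205:300],(400,320),interpolation=2)])
cv2.imwrite("pics/crop0.png",b);cv2.imwrite("pics/crop1.png",c)
E
```

```text
scene 231 280 [ 551.5 -176.2  121.7]
scene 231 276 [ 542.9 -169.1  121.6]
scene 331 203 [572.7 133.9 168. ]
scene 345 222 [609.1 152.5 113.8]
scene 200 266 [ 471.  -201.7  122. ]
scene 217 308 [ 585.8 -243.2  119.4]
scene 160 180 [ 236.  -138.9  202.6]
scene 247 240 [461.6 -52.6  88.1]
scene 275 262 [510.4  -2.5   0.7]
scene 324 245 [565.1 132.1   6.6]
scene 345 255 [627.2 147.2   4.1]
top 358 189 [ 553.2 -171.2  115.6]
top 360 193 [ 539.2 -175.8  121.9]
top 252 183 [572.1 155.9 152.5]
top 250 178 [593.9 163.7 126.6]
top 257 187 [553.2 139.1 180.4]
top 380 180 [ 579.  -239.7  120.9]
top 370 214 [ 474.2 -205.1  112.3]
top 365 243 [ 376.2 -171.5  201.6]
top 323 220 [470.9 -65.7  29. ]
top 335 255 [343.7 -84.2 198.5]
top 398 255 [ 299.  -135.9  780.7]
top 219 182 [610.  276.2  10.9]
top 263 150 [717.6 127.2   8.3]
top 289 188 [583.9  42.4  10.5]
top 246 221 [477.5 187.9   0.6]
top 312 200 [543.1 -33.4   1.3]
```

View pics/crop0.png

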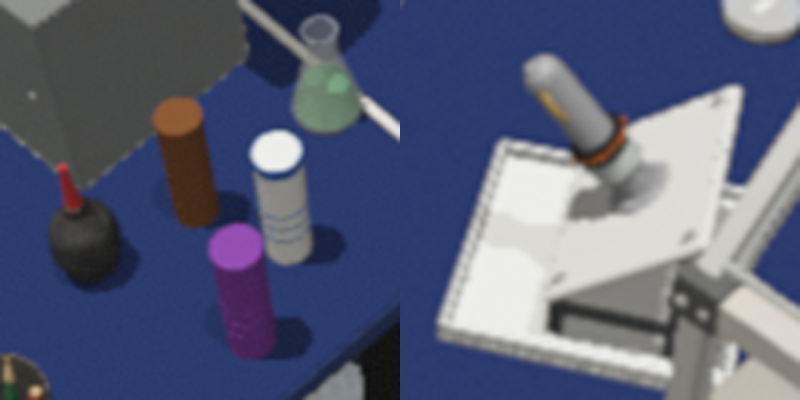

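View pics/crop1.png

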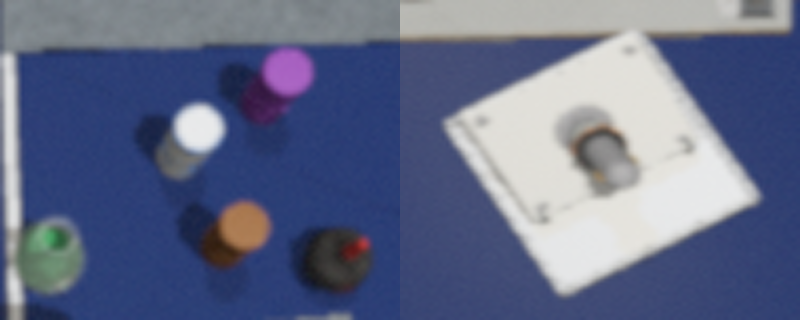

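```bash
cat > fit.py <<'E'
from h import *
from scipy.optimize import least_squares
np.set_printoptions(precision=2,suppress=True)
T=[];G=[];Pn=[]
for n in("scene","top"):
    d=dict(np.load(n+"0.npz")); W=cloud(d).reshape(-1,3); W=W[np.isfinite(W).all(1)]
    q=W[(np.hypot(W[:,0]-545,W[:,1]+174)<28)&(W[:,2]>8)]
    top=q[q[:,2]>118.0]; side=q[q[:,2]<112]
    print(n,len(q),"top mean",top.mean(0),"minmax",top.min(0),top.max(0))
    r=least_squares(lambda p:np.hypot(side[:,0]-p[0],side[:,1]-p[1])-18,[545,-174],loss='soft_l1'); print("side fit",r.x,np.abs(r.fun).mean(),len(side))
    T.append(q)
    G.append(W)
# panel plane
def axis(yaw,t=40): 
    t=np.radians(t); return np.array([-np.cos(yaw)*np.sin(t),-np.sin(yaw)*np.sin(t),np.cos(t)])
for name,W in(("scene",G[0]),("top",G[1]),("both",np.vstack(G))):
    q=W[(np.hypot(W[:,0]-620,W[:,1]-165)<110)&(W[:,2]>25)]
    # tip ~ (553,136,180)
    a=axis(0.4); tip=np.array([548,134,185.])
    def seld(p):
        a=axis(p[3]); v=q-p[:3]; s=v@a; r=np.linalg.norm(v-np.outer(s,a),axis=1); return s,r
    p=np.r_[tip,0.4]
    for it in range(6):
        s,r=seld(p); m=(s>-55)&(s<3)&(r<20 if it<3 else r<17)
        qq=q[m]
        def res(p):
            a=axis(p[3]); v=qq-p[:3]; s=v@a; r=np.linalg.norm(v-np.outer(s,a),axis=1)
            # cylinder + spherical nose (R 13.5)
            c=np.linalg.norm(v+13.5*a,axis=1)
            return np.where(s>-13.5,c-13.5,r-13.5)
        R=least_squares(res,p,loss='soft_l1'); p=R.x
    print(name,"peg",p,np.degrees(p[3]),axis(p[3]),len(qq),np.abs(R.fun).mean(),np.abs(R.fun).max())
    # panel
    a=axis(p[3]); s=(q-p[:3])@a; m=np.abs(s+120)<8; x=q[m];
    h,e=np.histogram(s[(s>-135)&(s<-50)],bins=17,range=(-135,-50)); print(h)
    c=x.mean(0); 
    for _ in range(4):
        n=np.linalg.svd(x-c,full_matrices=False)[2][2]; k=np.abs((x-c)@n)<3; x=x[k]; c=x.mean(0)
    n*=np.sign(n[2]); print(" panel n",n,"tilt",np.degrees(np.arccos(n[2])),"yaw",np.degrees(np.arctan2(-n[1],-n[0])),"dist tip",(p[:3]-c)@n,len(x))
    if name=="both":
        s,r=seld(p)
        for lo in range(-115,0,5):
            m=(s>lo)&(s<lo+5)&(r<35); print(lo,m.sum(),np.percentile(r[m],[10,50,90]) if m.sum() else "")
E
python3 fit.py
```

```text
scene 605 top mean [ 547.13 -176.39  120.95] minmax [ 528.3  -194.44  118.11] [ 564.74 -158.41  124.8 ]
side fit [ 545.86 -175.39] 0.6890855641601131 404
top 189 top mean [ 544.45 -171.49  121.1 ] minmax [ 526.4  -188.21  118.26] [ 558.8  -153.78  127.74]
side fit [ 543.96 -172.93] 0.946001080854156 85
scene peg [545.43 133.94 177.69   0.48] 27.637595016797945 [-0.57 -0.3   0.77] 209 1.0424367892173174 5.20754569644509
[  8  52 793 489  18  22  14  11  22  23  31   9  33  53  18  21  18]
 panel n [-0.56 -0.31  0.77] tilt 39.86314141270947 yaw 29.42562703806502 dist tip 120.20193202143001 1196
top peg [543.75 135.97 175.12   0.52] 29.86855495044351 [-0.56 -0.32  0.77] 119 1.2045706043154318 6.114054424901759
[  2  72 599 645 130   9   0   1   7   6   8   2  21  34  10   9   7]
 panel n [-0.56 -0.32  0.76] tilt 40.124361715364905 yaw 29.63952889970048 dist tip 119.67178668429594 905
both peg [545.06 134.44 177.17   0.47] 27.185128283310767 [-0.57 -0.29  0.77] 325 1.409579335849813 6.0198811449108245
[  12  217 1383 1101  101   24   15    9   32   33   36   12   58   85
   27   28   23]
 panel n [-0.56 -0.32  0.77] tilt 40.01411912348166 yaw 29.356788990745056 dist tip 120.16476034648201 2054
-115 47 [11.31 17.78 26.92]
-110 24 [10.97 12.96 14.67]
-105 15 [10.83 12.71 14.84]
-100 9 [12.3  14.74 16.67]
-95 32 [14.57 17.27 19.56]
-90 33 [14.62 17.4  20.9 ]
-85 36 [13.31 16.49 19.42]
-80 12 [14.63 17.88 19.41]
-75 58 [11.55 19.26 22.53]
-70 85 [13.07 18.11 22.48]
-65 27 [11.43 13.8  17.7 ]
-60 28 [11.22 13.94 16.22]
-55 23 [11.36 14.36 15.54]
-50 24 [10.6  13.18 15.49]
-45 27 [12.08 13.71 15.36]
-40 22 [11.15 13.33 16.58]
-35 30 [10.51 13.92 15.81]
-30 27 [11.91 13.18 15.89]
-25 28 [11.83 14.49 18.85]
-20 25 [10.8  13.95 16.67]
-15 38 [11.1  13.23 16.22]
-10 40 [ 8.35 11.43 14.42]
-5 48 [ 4.18  8.51 11.91]
```

```bash
cat > mv.py <<'E'
import numpy as np
from scipy.spatial.transform import Rotation as Ro
from rig import get_obs
np.set_printoptions(precision=2,suppress=True)
YAW=np.radians(29.5)
A=np.array([-np.cos(YAW)*np.sin(np.radians(40)),-np.sin(YAW)*np.sin(np.radians(40)),np.cos(np.radians(40))])
def Rdown(phi):
    z=np.array([np.cos(phi),np.sin(phi),0]); x=np.array([0,0,-1.]); return np.stack([x,np.cross(z,x),z],1)
def Rpeg(phi):
    R=Rdown(phi); v=np.cross([0,0,-1.],-A); v=v/np.linalg.norm(v)*np.radians(40); return Ro.from_rotvec(v).as_matrix()@R
def delta(p,R):
    o=get_obs(); R0=Ro.from_rotvec(o["ee_rot"]).as_matrix()
    print("cm",(R0.T@(np.array(p)-o["eef_pos"]))/10,"deg",np.degrees(Ro.from_matrix(R0.T@R).as_rotvec()),"t",o["clock"],"gap",o["finger_gap"],"F",o["contact_force"])
def state():
    o=get_obs(); R0=Ro.from_rotvec(o["ee_rot"]).as_matrix(); print("pos",o["eef_pos"],"q",o["qpos"],"t",o["clock"]); print(R0); return o,R0
E
python3 - <<'E'
from mv import *
from h import *
from scipy.optimize import least_squares
state()
for ph in(-20,160): print(ph);delta([545,-174,250],Rdown(np.radians(ph)))
for n in("scene","top"):
    d=dict(np.load(n+"0.npz")); W=cloud(d).reshape(-1,3); W=W[np.isfinite(W).all(1)]
    p=np.array([545,134.5,176.])
    for it in range(5):
        v=W-p; s=v@A; r=np.linalg.norm(v-np.outer(s,A),axis=1); q=W[(s>-60)&(s<2)&(r<18)]
        def res(p):
            v=q-p; s=v@A; r=np.linalg.norm(v-np.outer(s,A),axis=1); return np.where(s>-13.5,np.linalg.norm(v+13.5*A,axis=1)-13.5,r-13.5)
        R=least_squares(res,p,loss='soft_l1'); p=R.x
    v=W-p; s=v@A; m=(np.abs(s+120)<6)&(np.linalg.norm(v-np.outer(s,A),axis=1)>40)&(np.linalg.norm(v-np.outer(s,A),axis=1)<75)
    print(n,p,np.abs(R.fun).mean(),"tip height over panel",-np.median(s[m]))
    e1=np.array([-np.sin(YAW),np.cos(YAW),0]);e2=np.cross(A,e1); print("lateral y",p@e1,"x",p@e2)
E
```

```text
pos [ 124.68 -509.79  249.88] q [-1.49  0.26 -0.05  1.26  0.    1.42] t 0.1
[[-0.    0.97  0.24]
 [ 0.    0.24 -0.97]
 [-1.    0.   -0.  ]]
-20
cm [  0.01  48.8  -22.64] deg [-56.26  -0.04  -0.03] t 0.1 gap 1.0019885030700524 F [0.3  0.46 0.05]
160
cm [  0.01  48.8  -22.64] deg [123.74  -0.04   0.05] t 0.1 gap 1.0019885030700524 F [0.3  0.46 0.05]
scene [545.96 133.4  177.61] 1.116826534640198 tip height over panel 120.10878614829977
lateral y -152.7396788630276 x -528.4954718880687
top [543.78 136.12 175.07] 1.2307041174752191 tip height over panel 119.73543769773713
lateral y -149.295767281512 x -526.4299620989274
```

```bash
python3 -m inch '[-3,48.8,-22.6,-56,0,0,0,-3,48.8,-22.6,-56,0,0,0,-3,48.8,-22.6,-56,0,0,0,-3,48.8,-22.6,-56,0,0,0,-3,48.8,-22.6,-56,0,0,0,-3,48.8,-22.6,-56,0,0,0,-3,48.8,-22.6,-56,0,0,0,-3,48.8,-22.6,-56,0,0,0,-3,48.8,-22.6,-56,0,0,0,-3,48.8,-22.6,-56,0,0,0]' 60
python3 - <<'E'
from mv import *
state(); delta([545,-174,250],Rdown(np.radians(-20)))
E
```

```text
clock: 1.35
eef_pos: [546.5, -172.8, 279.5]
ee_rot: [0.275, 1.554, -0.275]
contact_force: [-0.2, -0.7, 0.1]
finger_gap: 0.999
pos [ 546.54 -172.78  279.55] q [-0.45  0.34  0.15  1.38  0.    1.47] t 1.35
[[-0.    0.34  0.94]
 [ 0.    0.94 -0.34]
 [-1.    0.   -0.  ]]
cm [ 2.95 -0.17 -0.1 ] deg [-0.08 -0.05 -0.02] t 1.35 gap 0.9988971246922669 F [-0.24 -0.69  0.12]
```

```bash
python3 -m inch '[6,-0.2,-0.1,0,0,0,0,12,-0.2,-0.1,0,0,0,0,12,-0.2,-0.1,0,0,0,0]' 
cat > look.py <<'E'
import sys; from h import *; from rig import cams
tag=sys.argv[1]; boxes=dict(scene=eval(sys.argv[2]),top=eval(sys.argv[3])); o=[]
for n in("scene","top"):
    d=cams.read_camera(n); np.savez(f"{n}_{tag}.npz",**d); x0,y0,x1,y1=boxes[n]; o.append(cv2.resize(d["pixels"][y0:y1,x0:x1,::-1],(400,int(400*(y1-y0)/(x1-x0))),interpolation=2))
h=max(i.shape[0] for i in o); o=[cv2.copyMakeBorder(i,0,h-i.shape[0],0,0,0) for i in o]
cv2.imwrite(f"pics/{tag}.png",np.hstack(o))
E
python3 look.py pre "(170,220,290,340)" "(310,140,410,240)"
```

```text
clock: 1.72
eef_pos: [540.5, -175.4, 157.3]
ee_rot: [0.28, 1.56, -0.277]
contact_force: [1.3, 0.8, 0.5]
finger_gap: 1.002
```

View pics/pre.png

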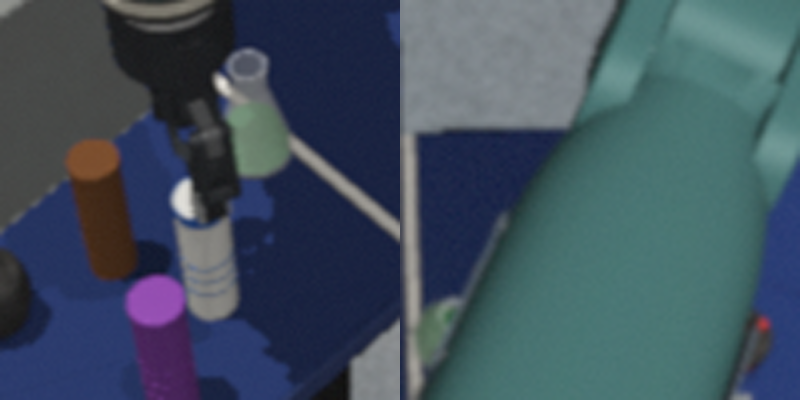

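```bash
python3 -c "
from mv import *
state();delta([545,-174,97],Rdown(np.radians(-20)))"
```

```text
pos [ 543.6  -176.71  162.07] q [-0.46  0.38 -0.12  1.07 -0.    1.47] t 1.825
[[ 0.    0.35  0.94]
 [-0.    0.94 -0.35]
 [-1.   -0.    0.  ]]
cm [6.51 0.3  0.03] deg [-0.29  0.05  0.01] t 1.825 gap 0.9993950275197664 F [ 0.6  -0.09  0.8 ]
```

```bash
python3 -m inch '[2.2,0.2,0,0,0,0,0,4.4,0.2,0,0,0,0,0,5.4,0.2,0,0,0,0,0,5.4,0.2,0,0,0,0,0,5.4,0.2,0,0,0,0,0]'; python3 -c "
from mv import *
state();delta([545,-174,97],Rdown(np.radians(-20)))"
```

```text
clock: 2.45
eef_pos: [544.8, -174.6, 107.6]
ee_rot: [0.277, 1.551, -0.278]
contact_force: [0.4, 0.9, -0.7]
finger_gap: 0.998
pos [ 544.76 -174.58  107.61] q [-0.45  0.42 -0.21  0.94 -0.    1.47] t 2.45
[[ 0.    0.35  0.94]
 [-0.    0.94 -0.35]
 [-1.   -0.    0.  ]]
cm [1.06 0.06 0.  ] deg [-0.26  0.1   0.01] t 2.45 gap 0.9976376562499755 F [ 0.44  0.9  -0.72]
```

```bash
python3 -m inch '[1,0,0,0,0,0,0,1,0,0,0,0,0,60,1,0,0,0,0,0,100,1,0,0,0,0,0,140,1,0,0,0,0,0,180,1,0,0,0,0,0,220,1,0,0,0,0,0,220,1,0,0,0,0,0,220]' 60; python3 look.py grip "(170,220,290,340)" "(310,140,410,240)"
```

```text
clock: 3.45
eef_pos: [544.3, -174.3, 96.6]
ee_rot: [0.277, 1.552, -0.278]
contact_force: [-0.3, 0.7, 5.5]
finger_gap: 0.411
```

View pics/grip.png

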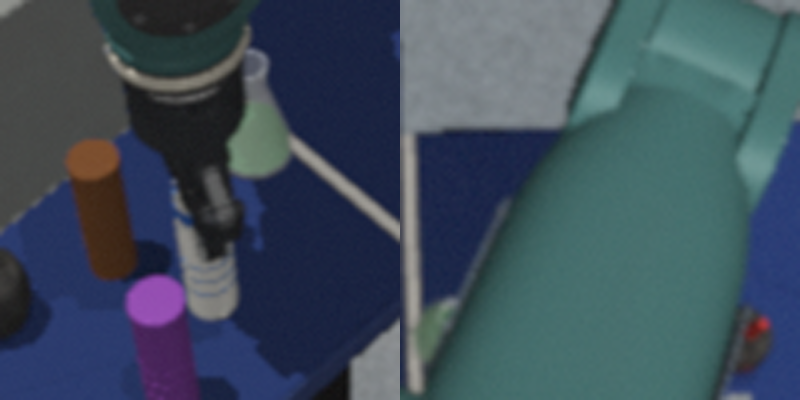

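```bash
python3 -m inch '[-1,0,0,0,0,0,220,-4,0,0,0,0,0,220,-8,0,0,0,0,0,220,-12,0,0,0,0,0,220,-16,0,0,0,0,0,220,-19,0,0,0,0,0,220,-19,0,0,0,0,0,220,-19,0,0,0,0,0,220]'; python3 -c "
from mv import *
state();T=np.array([545,134.6,176.4])
for ph in(-20,0,10,20,40): print(ph);delta(T+A*147,Rpeg(np.radians(ph)))"; python3 look.py lift "(170,170,290,290)" "(310,140,410,240)"
```

```text
clock: 4.55
eef_pos: [543.8, -174.1, 285.7]
ee_rot: [0.278, 1.554, -0.277]
contact_force: [-0.0, 0.0, -0.6]
finger_gap: 0.415
pos [ 543.82 -174.06  285.7 ] q [-0.45  0.34  0.16  1.39 -0.    1.47] t 4.55
[[-0.    0.35  0.94]
 [ 0.    0.94 -0.35]
 [-1.    0.   -0.  ]]
-20
cm [ -0.31  21.78 -16.68] deg [ -0.26 -25.96  30.47] t 4.55 gap 0.41523922183746925 F [-0.02  0.01 -0.58]
0
cm [ -0.31  21.78 -16.68] deg [-19.44 -31.01  25.63] t 4.55 gap 0.41523922183746925 F [-0.02  0.01 -0.58]
10
cm [ -0.31  21.78 -16.68] deg [-29.02 -33.34  22.97] t 4.55 gap 0.41523922183746925 F [-0.02  0.01 -0.58]
20
cm [ -0.31  21.78 -16.68] deg [-38.6  -35.52  20.15] t 4.55 gap 0.41523922183746925 F [-0.02  0.01 -0.58]
40
cm [ -0.31  21.78 -16.68] deg [-57.71 -39.45  14.03] t 4.55 gap 0.41523922183746925 F [-0.02  0.01 -0.58]
```

View pics/lift.png

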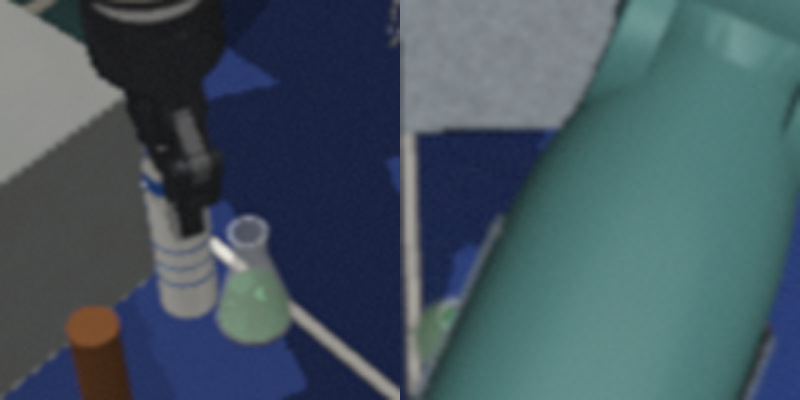

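```bash
python3 -m inch '[-0.3,4,-3,-6,-6.6,4.6,220,-0.3,8,-6,-12,-13.2,9.2,220,-0.3,12,-9,-18,-20,13.8,220,-0.3,16,-12,-24,-26.6,18.4,220,-0.3,20,-15,-29,-33.3,23,220,-0.3,21.8,-16.7,-29,-33.3,23,220,-0.3,21.8,-16.7,-29,-33.3,23,220,-0.3,21.8,-16.7,-29,-33.3,23,220]'; python3 -c "
from mv import *
state();T=np.array([545,134.6,176.4])
delta(T+A*147,Rpeg(np.radians(10)))"; python3 look.py pre2 "(250,120,390,260)" "(205,120,305,220)"
```

```text
clock: 5.65
eef_pos: [463.2, 87.9, 289.1]
ee_rot: [0.088, 0.92, 0.329]
contact_force: [-0.4, 0.4, -1.1]
finger_gap: 0.411
pos [463.17  87.85 289.11] q [-0.25 -0.21 -0.66  0.58  0.46  1.28] t 5.65
[[ 0.56 -0.24  0.79]
 [ 0.32  0.95  0.07]
 [-0.77  0.21  0.61]]
cm [-0.01  0.03 -0.04] deg [-0.   -0.01  0.  ] t 5.65 gap 0.4106550756991286 F [-0.44  0.42 -1.06]
```

View pics/pre2.png

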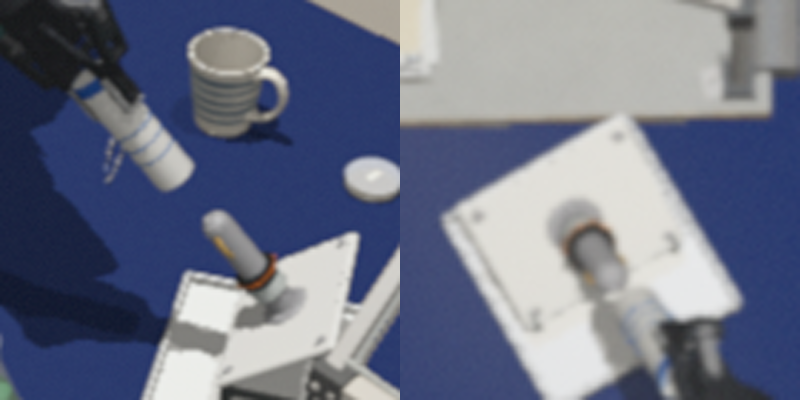

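```bash
cat > tfit.py <<'E'
import sys
from mv import *; from h import *
from scipy.optimize import least_squares
e1=np.array([-np.sin(YAW),np.cos(YAW),0]);e2=np.cross(A,e1)
def cyl(W,c0,rad,s0,s1,sph=False,freedir=True):
    # axis: point c0+ x e1 + y e2, dir A + u e1 + v e2
    p=np.zeros(4)
    rr=rad+5
    for it in range(8):
        def sr(W,p):
            a=A+p[2]*e1+p[3]*e2; a=a/np.linalg.norm(a); v=W-(c0+p[0]*e1+p[1]*e2); s=v@a; return s,np.linalg.norm(v-np.outer(s,a),axis=1)
        s,r=sr(W,p); m=(s>s0)&(s<s1)&(r<rr)&(r>rad-5); q=W[m]
        f=(lambda x:sr(q,x)[1]-rad) if freedir else (lambda x:sr(q,np.r_[x,0,0])[1]-rad)
        R=least_squares(f,p if freedir else p[:2],loss='soft_l1'); p=R.x if freedir else np.r_[R.x,0,0]
        if it>3: rr=rad+3
    return p,q,np.abs(R.fun).mean()
def run(tag,off=97):
    o,R0=state(); tcp=o["eef_pos"]; m=tcp+R0[:,0]*off; T=np.array([545,134.6,176.4])
    for n in("scene","top"):
        d=dict(np.load(f"{n}_{tag}.npz")); W=cloud(d).reshape(-1,3); W=W[np.isfinite(W).all(1)]
        d0=dict(np.load(f"{n}0.npz")); W0=cloud(d0).reshape(-1,3); W0=W0[np.isfinite(W0).all(1)]
        p,q,e=cyl(W,m,18,2,60); s=(q-m)@A
        p2,q2,e2_=cyl(W,m,18,2,60,freedir=False)
        pp,qp,ep=cyl(W0,T,13.5,-58,-12,freedir=False)
        pt=W0-T
        print(n,"tube off mm",p[:2],"dir deg",np.degrees(p[2:]),len(q),e,"| fixed dir",p2[:2],"| peg off",pp[:2],len(qp),ep)
        # mouth along-axis extent
        c=m+p[0]*e1+p[1]*e2; v=W-c; s=v@A; r=np.linalg.norm(v-np.outer(s,A),axis=1); k=(r<20)&(s>-15)&(s<60); print("  mouth s",np.sort(s[k])[:12])
if __name__=="__main__": run(sys.argv[1])
E
python3 tfit.py pre2
```

```text
pos [463.46  87.5  289.11] q [-0.25 -0.21 -0.66  0.58  0.46  1.28] t 5.75
[[ 0.56 -0.24  0.79]
 [ 0.32  0.95  0.06]
 [-0.77  0.21  0.61]]
scene tube off mm [-0.82 -1.41] dir deg [-0.    0.45] 319 1.049468006958226 | fixed dir [-0.82 -1.16] | peg off [-1.53 -0.88] 162 0.9982429254477948
  mouth s [0.01 0.4  1.52 1.54 1.59 1.84 1.93 2.11 2.16 2.22 2.66 2.71]
top tube off mm [2.03 1.51] dir deg [-0.38 -1.1 ] 118 0.8465007549466237 | fixed dir [1.84 0.93] | peg off [2.08 1.31] 70 0.8815815686858345
  mouth s [-2.32  1.06  2.22  2.82  3.15  3.19  3.53  3.94  4.55  5.06  5.7   5.75]
```

```bash
cat > f.py <<'E'
from mv import *
o=get_obs(); R0=Ro.from_rotvec(o["ee_rot"]).as_matrix(); T=np.array([545,134.6,176.4])
m=o["eef_pos"]+R0[:,0]*97-T; e1=np.array([-np.sin(YAW),np.cos(YAW),0]);e2=np.cross(A,e1)
F=o["contact_force"]; print("s",m@A,"lat e1 e2",m@e1,m@e2,"| F A,e1,e2",F@A,F@e1,F@e2,"| tool F",R0.T@F,"M",R0.T@o["moment"],"dir err",np.degrees(np.arccos(min(1,-R0[:,0]@A))),"e1,e2 in tool",R0.T@e1,R0.T@e2,"t",o["clock"],"gap",o["finger_gap"])
E
python3 f.py; python3 -m inch '[2,0,0,0,0,0,220,4,0,0,0,0,0,220,4.8,0,0,0,0,0,220,4.8,0,0,0,0,0,220]'; python3 f.py;  python3 look.py nose "(250,120,390,260)" "(205,120,305,220)"; python3 tfit.py nose
```

```text
s 49.866795211939206 lat e1 e2 -0.8756987132774509 -0.3009907766605231 | F A,e1,e2 -0.48108444568540104 -0.8469973415842714 0.7570990273293966 | tool F [ 0.48 -1.05 -0.43] M [ 0.05  0.6  -0.24] dir err 0.022152121677437877 e1,e2 in tool [-0.    0.94 -0.33] [ 0.   -0.33 -0.94] t 5.75 gap 0.40698706012858477
clock: 6.25
eef_pos: [489.9, 103.1, 252.1]
ee_rot: [0.089, 0.921, 0.329]
contact_force: [-0.5, 0.5, 0.6]
finger_gap: 0.415
s 1.8095144263813454 lat e1 e2 -0.19168232826493165 -0.014326601836690718 | F A,e1,e2 0.5801547768431641 0.6294901597493436 -0.23665584649579274 | tool F [-0.58  0.67  0.01] M [ 0.    0.59 -0.2 ] dir err 0.04621672119567445 e1,e2 in tool [ 0.    0.94 -0.33] [ 0.   -0.33 -0.94] t 6.25 gap 0.4145831368524559
pos [489.87 103.05 252.88] q [-0.19 -0.14 -0.72  0.42  0.43  1.34] t 6.35
[[ 0.56 -0.24  0.79]
 [ 0.32  0.95  0.06]
 [-0.77  0.21  0.61]]
scene tube off mm [-1.44 -0.74] dir deg [0.2 0.2] 302 1.0561863779519698 | fixed dir [-1.32 -0.63] | peg off [-1.53 -0.88] 162 0.9982429254477948
  mouth s [-14.87 -14.75 -14.75 -14.62 -14.6  -14.39 -14.04 -13.96 -13.81 -13.61
 -13.58 -13.28]
top tube off mm [1.55 1.67] dir deg [ 0.06 -1.15] 112 0.8630154467336125 | fixed dir [1.61 1.01] | peg off [2.08 1.31] 70 0.8815815686858345
  mouth s [-14.91 -14.57 -14.06 -13.04 -10.26  -9.61  -4.81  -0.74  -0.73   0.09
   1.36   3.68]
```

View pics/nose.png

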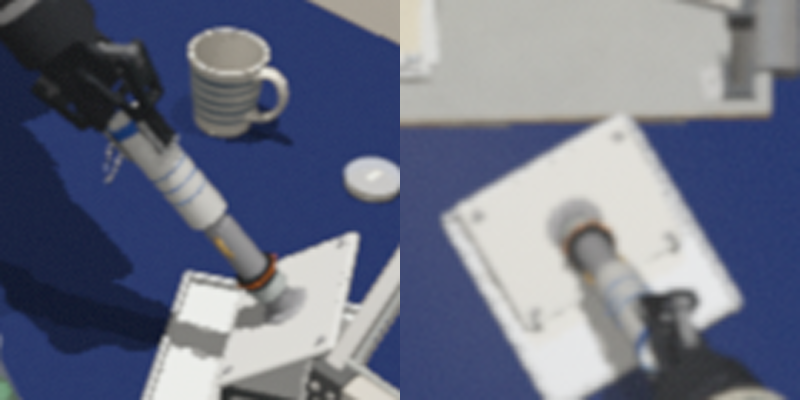

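```bash
python3 -m inch '[0.3,0,0,0,0,0,220,0.6,0,0,0,0,0,220,0.9,0,0,0,0,0,220,1,0,0,0,0,0,220]'; python3 f.py; python3 -m inch '[0.3,0,0,0,0,0,220,0.6,0,0,0,0,0,220,0.9,0,0,0,0,0,220,1,0,0,0,0,0,220]'; python3 f.py
```

```text
clock: 6.85
eef_pos: [495.4, 106.6, 244.7]
ee_rot: [0.089, 0.92, 0.33]
contact_force: [-0.8, 1.0, -1.3]
finger_gap: 0.409
s -8.097195808912813 lat e1 e2 0.05330912756136175 -0.27363943385536776 | F A,e1,e2 -0.8224824863802244 1.3281756054066844 0.9824522893514487 | tool F [ 0.82  0.92 -1.37] M [ 0.03  0.6  -0.2 ] dir err 0.012130912811232615 e1,e2 in tool [ 0.    0.94 -0.33] [-0.   -0.33 -0.94] t 6.85 gap 0.4089147992111193
clock: 7.35
eef_pos: [501.0, 109.8, 237.0]
ee_rot: [0.089, 0.92, 0.33]
contact_force: [-0.6, -0.5, -0.9]
finger_gap: 0.407
s -18.126935689345476 lat e1 e2 0.08555354828970045 -0.253059570949792 | F A,e1,e2 -0.1377444834011308 -0.1252641316065431 1.1619483844032663 | tool F [ 0.14 -0.51 -1.05] M [-0.    0.62 -0.12] dir err 0.014754212613102302 e1,e2 in tool [ 0.    0.94 -0.33] [-0.   -0.33 -0.94] t 7.35 gap 0.4069257545113127
```

```bash
python3 -m inch '[0.3,0,0,0,0,0,220,0.6,0,0,0,0,0,220,0.9,0,0,0,0,0,220,1,0,0,0,0,0,220]'; python3 f.py; python3 -m inch '[0.3,0,0,0,0,0,220,0.6,0,0,0,0,0,220,0.9,0,0,0,0,0,220,1,0,0,0,0,0,220]'; python3 f.py;python3 look.py in1 "(250,120,390,260)" "(205,120,305,220)"
```

```text
clock: 7.85
eef_pos: [506.7, 112.9, 229.5]
ee_rot: [0.088, 0.92, 0.33]
contact_force: [-2.8, 0.4, 4.2]
finger_gap: 0.412
s -28.07716199393385 lat e1 e2 0.003959319992975407 -0.504193491194369 | F A,e1,e2 4.6613744524153296 1.7519433208208257 -1.0299278477444531 | tool F [-4.66  2.    0.39] M [-0.03  0.59 -0.07] dir err 0.029060656756756308 e1,e2 in tool [ 0.    0.94 -0.33] [-0.   -0.33 -0.94] t 7.85 gap 0.41181874251726436
clock: 8.35
eef_pos: [512.3, 116.1, 221.7]
ee_rot: [0.089, 0.92, 0.329]
contact_force: [-3.5, -1.5, 3.3]
finger_gap: 0.412
s -38.1169993506371 lat e1 e2 0.0039000397873250113 -0.30556841321467365 | F A,e1,e2 4.966544525633071 0.4271764785746419 0.7403747401627839 | tool F [-4.97  0.16 -0.84] M [-0.    0.68 -0.09] dir err 0.010083224516100516 e1,e2 in tool [ 0.    0.94 -0.33] [-0.   -0.33 -0.94] t 8.35 gap 0.412177835682572
```

View pics/in1.png

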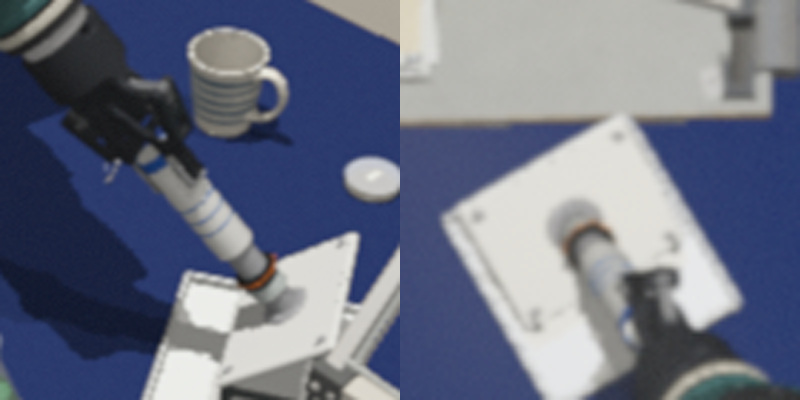

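```bash
cat > avg.py <<'E'
from mv import *; from rig import cams
T=np.array([545,134.6,176.4]);S=[];Z=[]
for i in range(6):
    cams.read_camera("top"); o=get_obs(); F=o["contact_force"]; R0=Ro.from_rotvec(o["ee_rot"]).as_matrix(); m=o["eef_pos"]+R0[:,0]*97-T; S.append(m@A); Z.append([F@A, *(R0.T@F)[1:]])
Z=np.array(Z);print("s %.2f"%np.mean(S),"F_A %.2f sd %.2f"%(Z[:,0].mean(),Z[:,0].std()),"lat",Z[:,1:].mean(0),"t",o["clock"],"gap %.3f"%o["finger_gap"])
E
python3 -m inch '[0.3,0,0,0,0,0,220,0.6,0,0,0,0,0,220,0.9,0,0,0,0,0,220,1,0,0,0,0,0,220]'; python3 avg.py; python3 -m inch '[0.2,0,0,0,0,0,220,0.4,0,0,0,0,0,220,0.6,0,0,0,0,0,220,0.8,0,0,0,0,0,220]'; python3 avg.py
python3 -m inch '[0.1,0,0,0,0,0,220,0.2,0,0,0,0,0,220,0.3,0,0,0,0,0,220]'; python3 avg.py
```

```text
clock: 8.95
eef_pos: [517.9, 119.2, 214.0]
ee_rot: [0.088, 0.92, 0.33]
contact_force: [-2.5, -0.8, 3.8]
finger_gap: 0.413
s -48.07 F_A -2.97 sd 1.30 lat [0.29 0.49] t 9.25 gap 0.412
clock: 9.75
eef_pos: [522.3, 121.7, 208.0]
ee_rot: [0.088, 0.92, 0.329]
contact_force: [-3.1, -1.3, 3.3]
finger_gap: 0.416
s -56.14 F_A -4.73 sd 1.26 lat [0.43 0.97] t 10.05 gap 0.408
clock: 10.42
eef_pos: [524.0, 122.6, 205.9]
ee_rot: [0.088, 0.92, 0.329]
contact_force: [-3.1, -1.9, 3.4]
finger_gap: 0.414
s -58.98 F_A -0.06 sd 0.80 lat [0.47 0.33] t 10.725 gap 0.412
```

```bash
for i in 1; do :; done
python3 -m inch '[0.1,0,0,0,0,0,220,0.2,0,0,0,0,0,220]'|grep -v rot; python3 f.py|cut -c1-90
python3 -m inch '[0.1,0,0,0,0,0,220,0.2,0,0,0,0,0,220]'|grep -v rot; python3 f.py|cut -c1-90
python3 -m inch '[0.1,0,0,0,0,0,220,0.2,0,0,0,0,0,220]'|grep -v rot; python3 f.py|cut -c1-90
```

```text
clock: 10.98
eef_pos: [525.1, 123.3, 204.3]
contact_force: [-2.7, -0.8, 4.2]
finger_gap: 0.407
s -60.916217940459795 lat e1 e2 -0.07478689679038117 -0.38224440724924874 | F A,e1,e2 4.96
clock: 11.22
eef_pos: [526.2, 123.9, 202.7]
contact_force: [-3.0, -0.9, 2.2]
finger_gap: 0.414
s -62.966452058773605 lat e1 e2 -0.04977993922707118 -0.3911744819063949 | F A,e1,e2 3.640
clock: 11.48
eef_pos: [527.3, 124.6, 201.1]
contact_force: [-4.4, -1.2, 4.3]
finger_gap: 0.412
s -64.98110993586334 lat e1 e2 -0.025937027689785643 -0.36950997690940296 | F A,e1,e2 6.08
```

```bash
python3 -m inch '[0.1,0,0,0,0,0,220]'|grep -v rot; python3 f.py|cut -c1-95
python3 -m inch '[0.1,0,0,0,0,0,220]'|grep -v rot; python3 f.py|cut -c1-95
python3 -m inch '[0.1,0,0,0,0,0,220]'|grep -v rot; python3 f.py|cut -c1-95;python3 look.py in2 "(290,170,370,250)" "(220,160,280,220)"
```

```text
clock: 11.6
eef_pos: [527.9, 124.9, 200.4]
contact_force: [-3.1, -1.4, 3.1]
finger_gap: 0.41
s -65.98438655415981 lat e1 e2 -0.012692855582011546 -0.3490563039319908 | F A,e1,e2 4.51680365
clock: 11.72
eef_pos: [528.5, 125.2, 199.6]
contact_force: [-3.6, -2.4, 3.4]
finger_gap: 0.409
s -66.97635041293353 lat e1 e2 -0.05154432107698144 -0.3802331966018555 | F A,e1,e2 5.330676587
clock: 11.85
eef_pos: [529.0, 125.5, 198.8]
contact_force: [-3.3, -1.9, 4.0]
finger_gap: 0.411
s -67.98442681200707 lat e1 e2 -0.05972330205020042 -0.3652446966783095 | F A,e1,e2 5.519897895
```

View pics/in2.png

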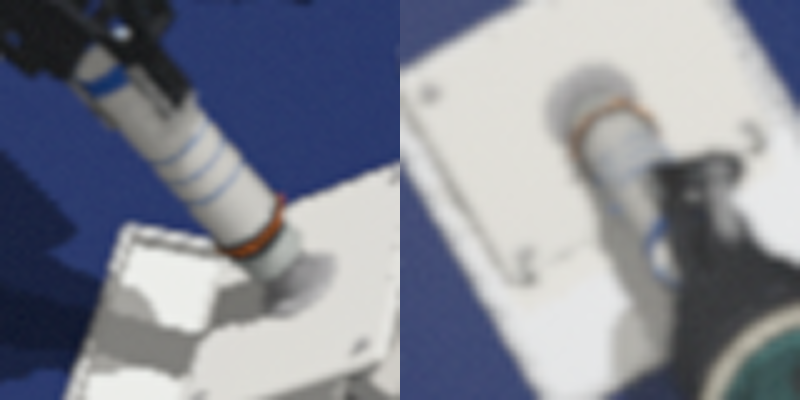

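```bash
python3 -m inch '[0.1,0,0,0,0,0,220]'|grep -v rot; python3 f.py|cut -c1-95
python3 -m inch '[0.1,0,0,0,0,0,220]'|grep -v rot; python3 f.py|cut -c1-95
python3 -m inch '[0.1,0,0,0,0,0,220]'|grep -v rot; python3 f.py|cut -c1-95;
```

```text
clock: 12.08
eef_pos: [529.5, 125.8, 198.1]
contact_force: [-5.1, -1.7, 5.1]
finger_gap: 0.409
s -68.91915526960206 lat e1 e2 -0.013466139312394232 -0.3769754299012725 | F A,e1,e2 7.25472633
clock: 12.2
eef_pos: [530.1, 126.1, 197.4]
contact_force: [-6.3, -1.6, 6.6]
finger_gap: 0.415
s -69.89999152300182 lat e1 e2 -0.02034411960703106 -0.3661319535197237 | F A,e1,e2 9.118525261
clock: 12.32
eef_pos: [530.6, 126.5, 196.7]
contact_force: [-5.7, -2.5, 6.5]
finger_gap: 0.415
s -70.87091515622872 lat e1 e2 -0.032446002350815226 -0.4190354821217577 | F A,e1,e2 8.95526548
```

```bash
python3 -m inch '[0.1,0,0,0,0,0,220]'|grep -v rot; python3 f.py|cut -c1-95
python3 look.py in3 "(290,170,370,250)" "(220,160,280,220)";python3 -m inch '[0.04,0,0,0,0,0,220]'|grep -v rot; python3 f.py|cut -c1-95; python3 tfit.py in3
```

```text
clock: 12.45
eef_pos: [531.2, 126.8, 195.9]
contact_force: [-7.2, -3.2, 7.5]
finger_gap: 0.41
s -71.84493357217175 lat e1 e2 -0.014512411190994636 -0.3724450652935797 | F A,e1,e2 10.8123250
clock: 12.68
eef_pos: [531.4, 126.9, 195.6]
contact_force: [-7.9, -3.0, 7.9]
finger_gap: 0.415
s -72.22615085663695 lat e1 e2 -0.02709618459280535 -0.4095443701638406 | F A,e1,e2 11.42847317
pos [531.4  126.88 195.62] q [-0.1   0.   -0.79  0.18  0.38  1.41] t 12.675
[[ 0.56 -0.24  0.79]
 [ 0.32  0.95  0.06]
 [-0.77  0.21  0.61]]
scene tube off mm [-1.68 -1.3 ] dir deg [0.62 0.05] 279 1.0522381685393607 | fixed dir [-1.32 -1.27] | peg off [-1.53 -0.88] 162 0.9982429254477948
  mouth s [-14.93 -14.88 -14.77 -14.73 -14.54 -14.41 -14.09 -13.98 -13.83 -12.47
 -12.43 -12.39]
top tube off mm [1.71 0.29] dir deg [0.3  1.63] 99 0.8841780911376116 | fixed dir [1.74 1.2 ] | peg off [2.08 1.31] 70 0.8815815686858345
  mouth s [-14.5  -13.1   -8.51  -6.4   -5.18  -4.13  -3.04  -2.34  -2.22  -2.14
  -2.02  -1.87]
```

View pics/in3.png

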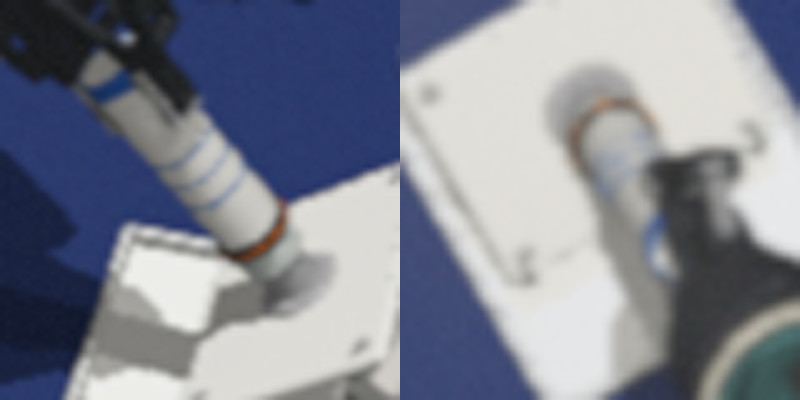

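```bash
python3 -m inch '[0,0,0,0,0,0,0,0,0,0,0,0,0,0,0,0,0,0,0,0,0,0,0,0,0,0,0,0,0,0,0,0,0,0,0,0,0,0,0,0,0,0,0,0,0,0,0,0,0]'; python3 f.py|cut -c1-95;python3 look.py rel "(290,170,370,250)" "(220,160,280,220)"
```

```text
clock: 13.55
eef_pos: [531.5, 126.9, 195.6]
ee_rot: [0.089, 0.92, 0.329]
contact_force: [1.0, 0.0, 0.4]
finger_gap: 0.995
s -72.3069806366044 lat e1 e2 -0.06763770550243997 -0.4100616804225853 | F A,e1,e2 -0.278492981
```

View pics/rel.png

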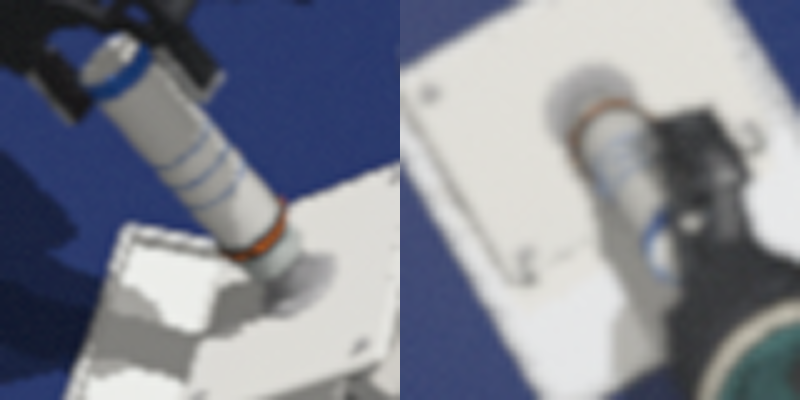

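```bash
python3 -m inch '[-2,0,0,0,0,0,0,-5,0,0,0,0,0,0,-9,0,0,0,0,0,0,-13,0,0,0,0,0,0,-15,0,0,0,0,0,0,-15,0,0,0,0,0,0]'; python3 look.py fin "(290,170,370,250)" "(205,150,285,230)"
python3 - <<'E'
from h import *; from mv import A
import numpy as np
# axial measure: blue band rows / ring edges along projected axis, in3 vs rel vs fin (scene)
T=np.array([545,134.6,176.4])
for n in("scene",):
  pr=[]
  for tag in("in3","rel","fin"):
    d=dict(np.load(f"{n}_{tag}.npz")); s=np.arange(-95,60,.5); px=proj(d,T+s[:,None]*A)
    im=d["pixels"].astype(np.float32); v=cv2.remap(im,px[:,0].astype(np.float32)[None],px[:,1].astype(np.float32)[None],1)[0]; pr.append((v[:,0]-v[:,2]))
    sat=v[:,0]-v[:,2]; print(tag,"rim/orange start(s):",s[np.argmax(sat)],"blue band:",s[np.argmin(sat)], "max",sat.max())
    w=np.clip(-sat,0,None); w[w<60]=0; m=(s>20); print("  band centroid",(w[m]*s[m]).sum()/max(w[m].sum(),1e-6)); w=np.clip(sat,0,None);m=s<-50; print("  orange centroid",(w[m]*s[m]).sum()/w[m].sum())
E
```

```text
clock: 14.4
eef_pos: [447.7, 78.9, 311.6]
ee_rot: [0.088, 0.918, 0.328]
contact_force: [-0.7, 0.6, -0.1]
finger_gap: 1.0
in3 rim/orange start(s): -88.0 blue band: 36.5 max 66.58008
  band centroid 36.75082550987374
  orange centroid -82.45143384882154
rel rim/orange start(s): -87.0 blue band: 34.5 max 92.49805
  band centroid 35.466983483375046
  orange centroid -83.4310662338672
fin rim/orange start(s): -87.0 blue band: 35.0 max 91.586914
  band centroid 35.03619541920025
  orange centroid -83.29925626413342
```

View pics/fin.png

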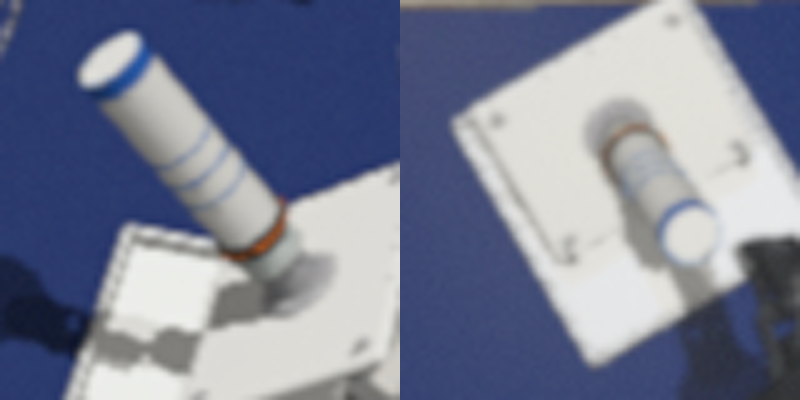

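```bash
python3 - <<'E'
from h import *; from mv import A
T=np.array([545,134.6,176.4])
f=dict(np.load("scene0.npz"));
for n,box in(("scene",(318,208,352,240)),("top",(235,165,265,195))):
  for tag in("0","_in2","_in3","_rel","_fin"):
    d=dict(np.load(f"{n}{tag}.npz")); x0,y0,x1,y1=box; p=d["pixels"][y0:y1,x0:x1].astype(float); w=p[...,0]-p[...,2]; 
    w=np.where(w>45,w,0); v,u=np.mgrid[y0:y1,x0:x1]; c=np.array([(w*u).sum(),(w*v).sum()])/w.sum()
    a=proj(d,np.array([T-75*A,T-85*A])); dd=(a[1]-a[0])/10; print(n,tag,c,"axial mm",-75-((c-a[0])@dd)/(dd@dd), "n",(w>0).sum())
a=dict(np.load("scene0.npz"))["pixels"].astype(int);b=dict(np.load("scene_fin.npz"))["pixels"].astype(int)
for nm,(x0,y0,x1,y1) in dict(blower=(155,285,182,325),purple=(205,300,235,350),brown=(190,260,210,305),flask=(235,235,258,272),mug=(310,128,355,168),petri=(370,174,394,192)).items(): print(nm,np.abs(a-b)[y0:y1,x0:x1].mean())
E
```

```text
scene 0 [340.91 215.87] axial mm -78.51605588769827 n 31
scene _in2 [341.52 217.18] axial mm -82.62427194366094 n 22
scene _in3 [342.87 217.9 ] axial mm -86.81370311418145 n 17
scene _rel [342.87 217.68] axial mm -86.30889562624512 n 20
scene _fin [342.63 217.79] axial mm -86.1177990347713 n 21
top 0 [nan nan] axial mm nan n 0
top _in2 [nan nan] axial mm nan n 0
top _in3 [250. 175.] axial mm -114.48287838594086 n 1
top _rel [nan nan] axial mm nan n 0
top _fin [nan nan] axial mm nan n 0
blower 0.9824074074074074
purple 6.301111111111111
brown 0.927037037037037
flask 9.992557775166471
mug 0.7361111111111112
petri 0.6273148148148148<stdin>:7: RuntimeWarning: invalid value encountered in divide
```

```bash
python3 - <<'E'
from h import *
o=[];q=[]
for t in("0","_in2","_fin"):
    p=np.load(f"scene{t}.npz")["pixels"][...,::-1]; o.append(cv2.resize(p[195:245,310:360],(266,266),interpolation=0)); q.append(cv2.resize(p[230:350,150:270],(266,266),interpolation=2))
cv2.imwrite("pics/cmp.png",np.vstack([np.hstack(o),np.hstack(q)]))
E
```

```text
(no output)
```

View pics/cmp.png

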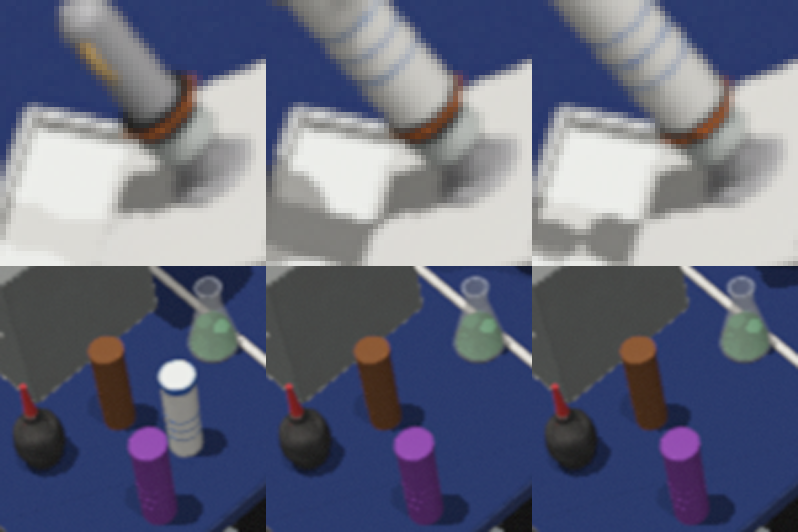

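```bash
python3 -c "
from rig import ticket; print(ticket.hand_in())"
```

```text
the job is handed in; nothing more can be done
None
```

The white sleeve is on the slanted peg with its rim on the partly squeezed buffer. I let go, backed the gripper about 15 cm clear and handed the job in at about 15 s, well under the 64 s limit.

- **Insertion:** I gripped the sleeve 97 mm from its mouth at 60 N. Sliding over the springs showed a drag of about 5 N.
- **Pressing home:** The push began to rise at about 67–68 mm below the tip. I pressed about 4.5 mm further, to 11.4 N in total. That is about 6.6 N on the buffer, or a 4.4 mm squeeze. The force rose steadily, with no sign of reaching the 8 mm stop.
- **After release:** Pictures taken just after release and again after backing off show the sleeve still in place. Its rim is against the buffer's orange stripe.
- **Other objects:** The blower, mug, petri dish, flask and both look-alikes are where they were. The flask and purple look-alike areas differed slightly in the pixel comparison; seen by eye, they had not moved and only shadows had changed.

**Checks that disagreed:**
- **Cameras:** The two cameras differ by about 3–4 mm in absolute position. I aligned the sleeve to the peg within each picture, which cancels that.
- **Squeeze size:** A rough colour measurement of the orange stripe suggested it moved about 7.6 mm in total. It also showed about 4 mm of that before the force indicated contact. The stripe was partly hidden and its shading changed, so I relied on the force reading. The final squeeze is therefore inferred from force, not measured directly.

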